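# Sort rubber mounts into their plywood nests

## Robot

A 7-joint arm with a two-finger parallel gripper is mounted at the origin on the work surface. World frame = base frame: x ahead of the robot, y to its left, z up, the work surface at z = 0. Lengths are in m, angles in rad, forces in N, time in s.
With the tool pointing down it reaches from about 0.35 to 0.9 m from the base axis. Payload 7.2 kg.
Tool frame: the origin (TCP) lies between the finger pads; the fingertips stand 14 mm ahead of it and the grasp point (between the pads) lies 5 mm behind it; z points along the fingers, y is the line along which they close (so a half turn about z gives the same grasp; the last joint's range is limited). The gripper opens to 88 mm and grips with 3 to 60 N. Pads are 20 mm wide; open, the fingers measure 115 mm over their backs; the gripper's body (75 mm by 178 mm) begins 61 mm behind the grasp point.
Start: joints at [-1.372, 0.411, -0.013, 1.596, 0.006, 1.134, -0.082], TCP at [0.165, 0.603, 0.237] pointing down, gripper open.
Joint ranges: [-2.95, 2.95], [-0.29, 1.99], [-1.47, 1.44], [0.14, 2.54], [-1.03, 4.17], [0.13, 1.85], [-2.86, 2.86]. Speed limits (rad/s): [2.39, 2.39, 3.01, 3.01, 3.14, 3.14, 3.14].

## Interface

Orientations are given as a 3x3 rotation matrix whose columns are the frame's x, y, z axes.
In Python, from plant import get_obs, snapshot, manip, spotter gives the robot as it stands.
- The arm moves only by the tool play_rows, never from a script. Its arguments are lists of equal length, an entry for each row: "jaw": the opening in per cent of the stroke, from 0 (shut) to 100 (fully open); "offset": the shift along the tool's x, y, z in mm, a list of three; "rotation": the turn, a rotation vector about the tool's x, y, z in degrees, a list of three. In form: {"jaw": [jaw, ...], "offset": [[tx, ty, tz], ...], "rotation": [[wx, wy, wz], ...]}. A call has exactly 8 rows; each row shifts and turns the commanded pose from where the row before left it, along the tool's axes as they then stand; what a row does not reach is not made up. A row lasts 1/12 s, in which the tool goes at most 41.7 mm and 7.16 degrees, less where a joint would pass 70% of its speed; a pose out of reach is approached as far as the arm can. A call with a gripper value outside its range is refused whole. The fingers move at their own pace and stop on an object; "force" is the grip in N (left out, the last holds). Time passes only in rows, so rows that do not move let the fingers close, or fill a call up. It gives the time, the measured TCP pose, the force, the opening and the grip force at its end, in the units of the state.
- get_obs(): the state, without advancing time (a new reading comes with each control period).
- snapshot(name): name is "scene" or "top" or "wrist"; returns a dict with "image" (420x560x3 uint8, red, green, blue), "mtx" (3x3 intrinsics, pixels), "R" (3x3) and "t" (3): a world point X has camera coordinates R X + t; the wrist camera has in their place "T_tool_cam" (4x4, takes a point from camera to tool coordinates, whose origin is the TCP and whose axes are the flange's). Camera axes: x right, y down, z forward; pixel columns grow to the right and rows downward; lengths in m; the calibration is good to about 2 mm. A picture is of the moment at which its call begins: read the wrist's pose just before it. There is no depth.
- manip.finish_job(): hands the job in; it is judged then, once.
Trained networks look in a picture, given as the dict that the camera call returned (one of the last four; its "shot" number tells which), for a name from the list of things; names that differ only in an ending like _2 or _b are one class to them, and where a whole thing is asked for, a point or a joint stands for the part that bears it (a point fixed in the world has none). Each returns a list of dicts, best first, with "confidence" (0 to 1); they miss things now and then, are a little off and sometimes report something else, mostly with a low value. They report only what shows in the picture. A call takes as long as a camera call. They do not tell look-alikes from the thing itself.
- spotter.find_in(query, picture): "bbox" ([centre column, centre row, width, height] in pixels, round what is visible of it).
The state is a dict: "time": time; "joints": joint angles; "dq": joint speeds; "joint_efforts": joint torques, N m; "tcp_pos": TCP position; "eef_rot": TCP orientation; "contact_force": force on the tool from outside, world axes, zero at the start; "moment": the same for the moment, N m; "gripper_width": finger opening in m; "finger_force": force on a finger pad.
Only numpy, scipy, OpenCV 4.12 (cv2) and the standard library are available. Lean on these libraries where they do the work, as an engineer would, in place of code of your own. Each camera call takes 0.05 s, during which the arm holds its last target. There are 200 camera calls.

## Task

Put each of the four black rubber mounts into the plywood nest whose pocket matches its shape and size: large round, small round, square and bar. Each must end upright, lying flat on the floor of its pocket, let go and at rest; do not shift the piston or the roll of tape that stand beside the work.

Things in the scene. Friction and masses are not known exactly. Their poses are not given: they have to be found in the camera images.
- mount_large_round: Loose rubber machine mount: black flat-topped cylinder, 60 mm diameter, 34 mm high, upright, with a small flat steel bush in the middle of its top; 0.05 to 0.21 kg, firm (does not visibly squash). Origin: centre of its underside, z up. Can be gripped by its sides.
- mount_small_round: Loose rubber machine mount: black flat-topped cylinder, 40 mm diameter, 34 mm high, upright, with a small flat steel bush in the middle of its top; 0.05 to 0.21 kg, firm (does not visibly squash). Origin: centre of its underside, z up. Can be gripped by its sides.
- mount_square: Loose rubber machine mount: black square block, 52 x 52 mm in plan, sides along its own x and y axes, 34 mm high, upright, with a small flat steel bush in the middle of its top; 0.05 to 0.21 kg, firm (does not visibly squash). Origin: centre of its underside, z up. Can be gripped by its sides.
- mount_bar: Loose rubber machine mount: black oblong block, 80 mm along its own x axis and 34 mm along its own y axis, 34 mm high, upright, with a small flat steel bush in the middle of its top; 0.05 to 0.21 kg, firm (does not visibly squash). Origin: centre of its underside, z up. Can be gripped by its sides.
- nest_large_round: Fixed nest: plywood plate, 12 mm thick, outside 92 x 92 mm, with a round pocket of 76 mm diameter, in its middle. The pocket is open at the top, 8 mm deep, its grey floor 4 mm above the table top. Origin: centre of the plate's underside, on the table top; z up. Takes the mount of the same shape and size with 7 to 8 mm to spare all round.
- nest_small_round: Fixed nest: plywood plate, 12 mm thick, outside 72 x 72 mm, with a round pocket of 56 mm diameter, in its middle. The pocket is open at the top, 8 mm deep, its grey floor 4 mm above the table top. Origin: centre of the plate's underside, on the table top; z up. Takes the mount of the same shape and size with 7 to 8 mm to spare all round.
- nest_square: Fixed nest: plywood plate, 12 mm thick, outside 82 x 82 mm, with a square pocket 66 x 66 mm, sides along its own x and y axes, in its middle. The pocket is open at the top, 8 mm deep, its grey floor 4 mm above the table top. Origin: centre of the plate's underside, on the table top; z up. Takes the mount of the same shape and size with 7 to 8 mm to spare all round.
- nest_bar: Fixed nest: plywood plate, 12 mm thick, outside 112 x 66 mm, with an oblong pocket 96 mm along its own x axis and 50 mm along its own y axis, in its middle. The pocket is open at the top, 8 mm deep, its grey floor 4 mm above the table top. Origin: centre of the plate's underside, on the table top; z up. Takes the mount of the same shape and size with 7 to 8 mm to spare all round.
- piston: Bystander: aluminium engine piston used as a paperweight, 78 mm diameter, 70 mm high, standing loose beside the work on the robot's left. Origin: centre of its underside.
- tape_roll: Bystander: pink roll of tape lying flat, 90 mm outside diameter, 25 mm high, loose beside the work on the robot's right. Origin: centre of its underside.
There are look-alikes about, which are no part of the job. Leave any yellow look-alike of the mount_large_round alone.

How it is judged:
At the end, for the whole second after the job is handed in: Each mount stands upright (tilt below 0.06 rad) in the pocket of its own nest: centres within 12 mm horizontally, underside on the pocket floor (less than 6.5 mm above the table top, the floor being at 4 mm), at rest (horizontal distance between mount_large_round and nest_large_round below 0.012 m and z of mount_large_round in the frame of nest_large_round below 0.0065 m and angle between each of mount_large_round, mount_small_round, mount_square, mount_bar's own z axis and vertical below 0.06 rad and linear speed of each of mount_large_round, mount_small_round, mount_square, mount_bar below 0.02 m/s and horizontal distance between mount_small_round and nest_small_round below 0.012 m and z of mount_small_round in the frame of nest_small_round below 0.0065 m and horizontal distance between mount_square and nest_square below 0.012 m and z of mount_square in the frame of nest_square below 0.0065 m and horizontal distance between mount_bar and nest_bar below 0.012 m and z of mount_bar in the frame of nest_bar below 0.0065 m); the robot touches nothing.
It fails at once if the piston is shifted by more than 20 mm (distance of piston from where it was at the start of the episode above 0.02 m).
It fails at once if the roll of tape is shifted by more than 20 mm (distance of tape_roll from where it was at the start of the episode above 0.02 m).
It also fails if it takes over 99 s, if anything falls off the work surface, if the arm or the gripper's body presses on something with over 40 N, if the wrist force passes 120 N, or if a joint passes its speed limit or range.

## Working session

There is one attempt and no reset: what is moved stays moved. The work goes in short steps, Python scripts to look and compute and a tool call to move; the robot and the scene stay as the last step left them, time stands still between calls to the robot, and variables do not carry over. Pictures are saved under pics/ and viewed, at most 14 in all, crops included, and the job is handed in when it is done.

Besides the shell and the picture viewer there is one more tool, called after "Call:" by a JSON object that holds its "op" and its "data". play_rows: Moves the arm, as the interface text tells. Its arguments: {"type":"object","properties":{"jaw":{"type":"array","items":{"type":"number"}},"offset":{"type":"array","items":{"type":"array","items":{"type":"number"}}},"rotation":{"type":"array","items":{"type":"array","items":{"type":"number"}}},"force":{"type":"number"}},"required":["jaw","offset","rotation"]}

```bash
mkdir -p pics; python3 - <<'E'
from plant import get_obs, snapshot, spotter
import cv2
o=get_obs(); print(o['time'],o['tcp_pos'],o['eef_rot'],o['gripper_width'])
for n in ("top","scene"):
    p=snapshot(n); cv2.imwrite(f"pics/{n}0.png",p["image"][:,:,::-1])
    print(n,p["mtx"].tolist(),p["R"].tolist(),p["t"].tolist())
    if n=="top":
        for q in "mount_large_round mount_small_round mount_square mount_bar nest_large_round nest_small_round nest_square nest_bar piston tape_roll".split():
            print(q,[([round(float(v)) for v in d["bbox"]],round(float(d["confidence"]),2)) for d in spotter.find_in(q,p)])
E
```

```text
0.0 [0.16467971 0.60238291 0.23577726] [[-9.64637239e-01  2.63580923e-01 -3.06415703e-04]
 [ 2.63581063e-01  9.64635822e-01 -1.65968285e-03]
 [-1.41881175e-04 -1.68175726e-03 -9.99998576e-01]] 0.08750036893936099
top [[420.9719349901839, 0.0, 282.7983021600317], [0.0, 420.9719349901839, 209.52488149393957], [0.0, 0.0, 1.0]] [[-0.008174477665602888, -0.9999414785581603, 0.007086421792047008], [-0.9984738180632942, 0.007774992009000372, -0.054677089730225], [0.054618793075292785, -0.007522563271932012, -0.9984789424343501]] [-0.016172431929430495, 0.5728901293161569, 1.1825622912474458]
mount_large_round [([363, 157, 22, 20], 0.9), ([304, 188, 22, 26], 0.83), ([327, 285, 16, 23], 0.83), ([377, 131, 26, 20], 0.63), ([126, 233, 37, 23], 0.53)]
mount_small_round [([361, 192, 18, 19], 0.56)]
mount_square [([307, 246, 22, 19], 0.88)]
mount_bar [([190, 186, 14, 32], 0.91), ([247, 191, 39, 38], 0.62)]
nest_large_round [([194, 249, 36, 36], 0.94)]
nest_small_round [([247, 244, 31, 34], 0.9)]
nest_square [([359, 246, 34, 29], 0.97), ([248, 244, 26, 30], 0.2)]
nest_bar [([247, 189, 41, 40], 0.9)]
piston [([126, 233, 38, 26], 0.75)]
tape_roll [([426, 226, 32, 35], 0.79), ([357, 247, 34, 30], 0.72)]
scene [[413.8355886066078, 0.0, 284.9085570832994], [0.0, 413.8355886066078, 215.48107783349775], [0.0, 0.0, 1.0]] [[0.29097067971797613, 0.9565478569608511, 0.018768614441722193], [0.6311054771006778, -0.17715705773504378, -0.7551961689972929], [-0.7190562845271465, 0.23158491798531558, -0.6552301011429114]] [-0.16740329671650522, -0.340936753337131, 1.4717632534903513]
```

```bash
python3 - <<'E'
import cv2
i=cv2.imread("pics/top0.png")[110:310,90:470]
cv2.imwrite("pics/top0c.png",cv2.resize(i,None,fx=2.1,fy=2.1,interpolation=cv2.INTER_CUBIC))
E
```

```text
(no output)
```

View pics/top0c.png

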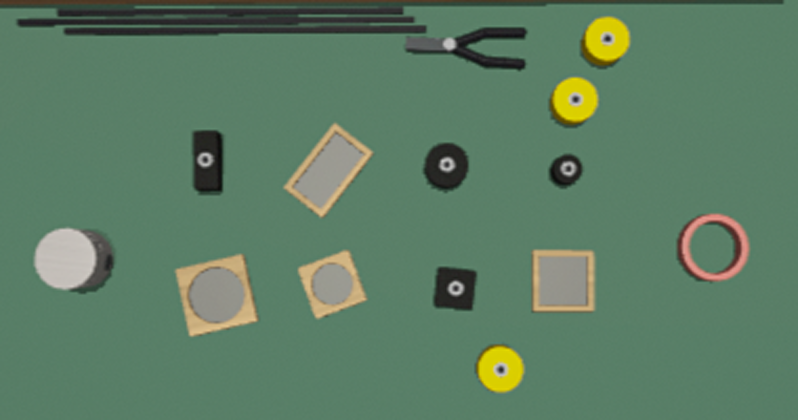

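View pics/scene0.png

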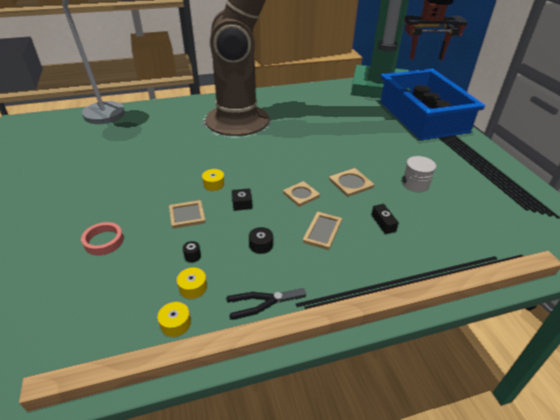

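The enlarged crop gives these candidates (full-image pixels):
- **Large round:** the black disc at (302,188). The discs at (363,157), (377,131) and (327,285) are the same size but yellow, so they are look-alikes and I leave them alone.
- **Other black mounts:** small round at (360,190), square at (307,247), bar at (189,186).
- **Nests:** bar (247,191), large round (194,250), small round (248,245), square (358,243).
- **Bystanders:** piston at (122,233), tape at (430,227).

Next I measure positions and angles from the top picture.

```bash
cat > h.py <<'E'
import numpy as np, cv2
from plant import get_obs, snapshot, spotter, manip
def ray(uv,K,R,t,z):
    d=R.T@np.linalg.inv(K)@np.array([uv[0],uv[1],1.]); c=-R.T@t
    return c+d*(z-c[2])/d[2]
def proj(X,K,R,t):
    x=K@(R@np.asarray(X,float)+t); return x[:2]/x[2]
def wristcam(o,p):
    T=np.array(p["T_tool_cam"]); W=np.eye(4); W[:3,:3]=o["eef_rot"]; W[:3,3]=o["tcp_pos"]
    M=np.linalg.inv(W@T); return np.array(p["mtx"]),M[:3,:3],M[:3,3]
def ang(pts): # longest-edge angle of min-area rect of world xy pts
    (c,s,a)=cv2.minAreaRect((np.array(pts)*1000).astype(np.float32)); 
    b=cv2.boxPoints((c,s,a)); e=[b[1]-b[0],b[2]-b[1]]; e=max(e,key=np.linalg.norm)
    return np.array(c)/1000,np.array(s),np.degrees(np.arctan2(e[1],e[0]))
E
python3 - <<'E'
from h import *
p=snapshot("top"); K,R,t=np.array(p["mtx"]),np.array(p["R"]),np.array(p["t"]); I=p["image"].astype(int)
hsv=cv2.cvtColor(p["image"],cv2.COLOR_RGB2HSV)
def comp(mask,uv,z,r=32):
    n,l,s,c=cv2.connectedComponentsWithStats(mask.astype(np.uint8))
    best=min(range(1,n),key=lambda k:np.hypot(*(c[k]-uv))+(1e3 if s[k][4]<60 else 0))
    cs,_=cv2.findContours((l==best).astype(np.uint8),cv2.RETR_EXTERNAL,cv2.CHAIN_APPROX_NONE)
    pts=[ray(q[0],K,R,t,z)[:2] for q in cs[0]]; return ang(pts),s[best][4]
m=I.max(2)
for n,uv in dict(L=(302,188),S=(360,190),Q=(307,247),B=(189,186)).items():
    u,v=uv; w=I[v-9:v+10,u-9:u+10].min(2).astype(float); wt=np.clip(w-75,0,None)
    yy,xx=np.mgrid[v-9:v+10,u-9:u+10]
    g=(np.abs(xx-u)<6)&(np.abs(yy-v)<6); wt=wt*g
    b=((xx*wt).sum()/wt.sum(),(yy*wt).sum()/wt.sum())
    print(n,"bush",np.round(b,1),np.round(ray(b,K,R,t,.034),4),comp(m<45,uv,.034))
wood=(hsv[...,0]<25)&(hsv[...,1]>60)&(m>120)
for n,uv in dict(nB=(247,190),nL=(194,250),nS=(248,245),nQ=(358,243)).items(): print(n,comp(wood,uv,.012))
for n,uv in dict(piston=(122,233),tape=(430,227)).items(): print(n,np.round(ray(uv,K,R,t,.05 if n=='piston' else .02),3))
o=get_obs(); q=snapshot("wrist"); print(q["T_tool_cam"],q["mtx"])
E
```

```text
L bush [302.5 187.9] [ 0.6323 -0.0764  0.034 ] ((array([ 0.62915295, -0.07508388]), array([50.65669632, 56.49372482]), np.float32(-0.5442938)), np.int32(263))
S bush [360.2 189.8] [ 0.6258 -0.2388  0.034 ] ((array([ 0.62299731, -0.23473235]), array([33.73307419, 40.12054825]), np.float32(-45.690628)), np.int32(94))
Q bush [306.6 246.9] [ 0.4669 -0.0863  0.034 ] ((array([ 0.46665375, -0.08477791]), array([47.78925323, 49.51610184]), np.float32(-6.436506)), np.int32(245))
B bush [187.3 185.6] [0.6412 0.247  0.034 ] ((array([0.63859766, 0.24218298]), array([76.46209717, 33.68883514]), np.float32(0.18402989)), np.int32(295))
nB ((array([0.62790826, 0.08383333]), array([ 67.74708557, 112.133461  ]), np.float32(-38.26664)), np.int32(361))
nL ((array([0.45927072, 0.2353407 ]), array([92.21724701, 93.91890717]), np.float32(-77.4426)), np.int32(547))
nS ((array([0.4726897 , 0.07932993]), array([72.73881531, 73.03964996]), np.float32(-70.46842)), np.int32(367))
nQ ((array([ 0.47594135, -0.23284091]), array([83.09088898, 79.49417877]), np.float32(89.5082)), np.int32(334))
piston [0.51  0.422 0.05 ]
tape [ 0.52  -0.438  0.02 ]
[[ 7.67312683e-04 -9.58190219e-01 -2.86130942e-01  7.81038017e-02]
 [ 9.99999685e-01  7.93244122e-04  2.52810237e-05  2.26998595e-04]
 [ 2.02747658e-04 -2.86130871e-01  9.58190526e-01 -1.49390163e-01]
 [ 0.00000000e+00  0.00000000e+00  0.00000000e+00  1.00000000e+00]] [[315.06707771   0.         278.96214882]
 [  0.         315.06707771 206.59160434]
 [  0.           0.           1.        ]]
```

Call:
{"op": "play_rows", "data": {"jaw": [100,100,100,100,100,100,100,100], "offset": [[-34.5,-13.5,0],[-34.5,-13.5,0],[-34.5,-13.5,0],[-34.5,-13.5,0],[-34.5,-13.5,0],[-34.5,-13.5,0],[-34.5,-13.5,0],[-34.5,-13.5,0]], "rotation": [[0,0,0],[0,0,0],[0,0,0],[0,0,0],[0,0,0],[0,0,0],[0,0,0],[0,0,0]], "force": 25}}

```text
time: 1.37
tcp_pos: [0.4038, 0.4247, 0.2369]
eef_rot: [[-0.965, 0.264, 0.0], [0.264, 0.965, 0.0], [-0.0, 0.001, -1.0]]
contact_force: [0.7, 0.7, 0.3]
gripper_width: 0.0879
finger_force: 0.0
```

Call:
{"op": "play_rows", "data": {"jaw": [100,100,100,100,100,100,100,100], "offset": [[-34.5,-13.5,14],[-34.5,-13.5,14],[-34.5,-13.5,14],[-34.5,-13.5,14],[-34.5,-13.5,14],[-34.5,-13.5,14],[-34.5,-13.5,14],[-34.5,-13.5,14]], "rotation": [[0,0,0],[0,0,0],[0,0,0],[0,0,0],[0,0,0],[0,0,0],[0,0,0],[0,0,0]]}}

```text
time: 2.03
tcp_pos: [0.6416, 0.2479, 0.124]
eef_rot: [[-0.965, 0.263, 0.0], [0.263, 0.965, 0.0], [-0.0, 0.0, -1.0]]
contact_force: [0.7, 0.5, -0.0]
gripper_width: 0.088
finger_force: 0.0
```

Call:
{"op": "play_rows", "data": {"jaw": [100,100,100,100,100,100,100,100], "offset": [[0,0,0],[0,0,0],[0,0,0],[0,0,0],[0,0,0],[0,0,0],[0,0,0],[0,0,0]], "rotation": [[0,0,-5],[0,0,-5],[0,0,-5],[0,0,0],[0,0,0],[0,0,0],[0,0,0],[0,0,0]]}}

```text
time: 2.7
tcp_pos: [0.6402, 0.2493, 0.1248]
eef_rot: [[-1.0, 0.006, 0.0], [0.006, 1.0, 0.0], [-0.0, 0.0, -1.0]]
contact_force: [-0.3, -0.3, 1.0]
gripper_width: 0.0876
finger_force: 0.0
```

```bash
cat >> h.py <<'E'
def ortho(c,z,half=.08,px=2000):
    """wrist picture warped to plane z; columns=+x, rows=+y, px per m, centred c"""
    o=get_obs(); p=snapshot("wrist"); K,R,t=wristcam(o,p)
    s=np.array([[-half,-half],[half,-half],[half,half],[-half,half]],np.float32)
    src=np.float32([proj([c[0]+a,c[1]+b,z],K,R,t) for a,b in s])
    n=int(2*half*px); return o,cv2.warpPerspective(p["image"],cv2.getPerspectiveTransform(src,(s+half)*np.float32(px)),(n,n),flags=cv2.INTER_CUBIC)
def mount(c,name,half=.08,px=2000):
    o,I=ortho(c,.034,half,px); g=I.max(2)
    m=((g<50).astype(np.uint8)); m=cv2.morphologyEx(m,cv2.MORPH_CLOSE,np.ones((25,25)))
    n,l,s,ce=cv2.connectedComponentsWithStats(m)
    k=min([k for k in range(1,n) if s[k][4]>2500],key=lambda k:np.hypot(*(ce[k]-half*px)))
    cs,_=cv2.findContours((l==k).astype(np.uint8),0,cv2.CHAIN_APPROX_NONE)
    pts=np.array([q[0] for q in cs[0]])/px-half+np.array(c)
    r=ang(pts)
    b=((I.min(2)>90)&(cv2.erode((l==k).astype(np.uint8),np.ones((15,15)))>0)); 
    yy,xx=np.nonzero(b); bush=np.array([xx.mean(),yy.mean()])/px-half+np.array(c)
    cv2.imwrite(f"pics/{name}.png",I[:,:,::-1])
    goal(o,bush); print("bush",bush.round(4),"rect",r,"tcp",o["tcp_pos"].round(4),"t",o["time"],"w",o["gripper_width"])
    return bush
def goal(o,xy,z=None):
    d=np.array([xy[0]-o["tcp_pos"][0],xy[1]-o["tcp_pos"][1],0 if z is None else z-o["tcp_pos"][2]])
    R=o["eef_rot"]; print("tool shift mm",(R.T@d*1000).round(1),"yaw of tool y",np.degrees(np.arctan2(R[1,1],R[0,1])).round(2))
E
python3 -c "
from h import *
mount((.641,.247),'wbar')"
```

```text
tool shift mm [-3.5 -1.9  0. ] yaw of tool y 89.66
bush [0.6437 0.2474] rect (array([0.63855316, 0.24753522]), array([82.15918732, 33.59584045]), np.float32(1.5481715)) tcp [0.6402 0.2493 0.1248] t 2.7 w 0.08761659673052184
```

View pics/wbar.png

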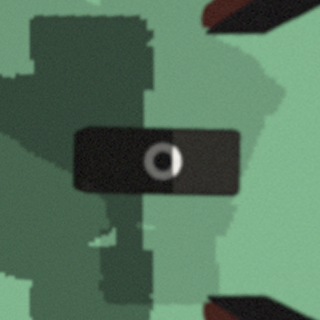

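The ortho crop shows the bar axis-aligned, turned about 1.5°, with its bush at (162,161). That puts it at world (0.6415, 0.2475). The bush is half in shadow, so I read its centre by eye.

Call:
{"op": "play_rows", "data": {"jaw": [100,100,100,100,100,100,100,100], "offset": [[-1.5,-2,20],[0,0,25],[0,0,25],[0,0,15],[0,0,9],[0,0,4.5],[0,0,0],[0,0,0]], "rotation": [[0,0,-1.5],[0,0,0],[0,0,0],[0,0,0],[0,0,0],[0,0,0],[0,0,0],[0,0,0]]}}

```text
time: 3.42
tcp_pos: [0.6424, 0.2473, 0.027]
eef_rot: [[-1.0, -0.021, 0.001], [-0.021, 1.0, 0.0], [-0.001, 0.0, -1.0]]
contact_force: [-0.1, 0.7, -0.4]
gripper_width: 0.0878
finger_force: 0.0
```

Call:
{"op": "play_rows", "data": {"jaw": [0,0,0,0,0,0,0,0], "offset": [[0,0,0],[0,0,0],[0,0,0],[0,0,0],[0,0,0],[0,0,0],[0,0,0],[0,0,0]], "rotation": [[0,0,0],[0,0,0],[0,0,0],[0,0,0],[0,0,0],[0,0,0],[0,0,0],[0,0,0]], "force": 25}}

```text
time: 4.08
tcp_pos: [0.6418, 0.247, 0.0261]
eef_rot: [[-1.0, -0.021, -0.0], [-0.021, 1.0, 0.0], [0.0, 0.0, -1.0]]
contact_force: [0.3, 0.3, 0.2]
gripper_width: 0.0377
finger_force: 0.0
```

Call:
{"op": "play_rows", "data": {"jaw": [0,0,0,0,0,0,0,0], "offset": [[0,0,0],[0,0,0],[0,0,0],[0,0,0],[0,0,-10],[0,0,-15],[0,0,-20],[0,0,-15]], "rotation": [[0,0,0],[0,0,0],[0,0,0],[0,0,0],[0,0,0],[0,0,0],[0,0,0],[0,0,0]]}}

```text
time: 4.75
tcp_pos: [0.642, 0.247, 0.0879]
eef_rot: [[-1.0, -0.021, 0.001], [-0.021, 1.0, 0.0], [-0.001, 0.0, -1.0]]
contact_force: [0.9, -0.7, -1.2]
gripper_width: 0.034
finger_force: 25.0
```

Call:
{"op": "play_rows", "data": {"jaw": [0,0,0,0,0,0,0,0], "offset": [[3.4,-32.5,0],[3.4,-32.5,0],[3.4,-32.5,0],[3.4,-32.5,0],[3.4,-32.5,0],[0,0,0],[0,0,0],[0,0,0]], "rotation": [[0,0,0],[0,0,0],[0,0,0],[0,0,0],[0,0,0],[0,0,6.6],[0,0,6.6],[0,0,6.6]]}}

```text
time: 5.42
tcp_pos: [0.6285, 0.0829, 0.0871]
eef_rot: [[-0.945, 0.326, 0.001], [0.326, 0.945, 0.0], [-0.0, 0.001, -1.0]]
contact_force: [-0.6, -0.0, -0.9]
gripper_width: 0.0338
finger_force: 25.0
```

Call:
{"op": "play_rows", "data": {"jaw": [0,0,0,0,0,0,0,0], "offset": [[0,0,0],[0,0,0],[0,0,0],[0,0,10],[0,0,10],[0,0,5],[0,0,0],[0,0,0]], "rotation": [[0,0,6.6],[0,0,6.6],[0,0,6.6],[0,0,0],[0,0,0],[0,0,0],[0,0,0],[0,0,0]]}}

```text
time: 6.08
tcp_pos: [0.6278, 0.084, 0.0603]
eef_rot: [[-0.785, 0.62, -0.001], [0.62, 0.785, -0.0], [0.001, -0.001, -1.0]]
contact_force: [-0.8, 0.3, -1.4]
gripper_width: 0.0342
finger_force: 25.0
```

```bash
python3 -c "
from h import *
o,I=ortho((.628,.084),.012)
goal(o,(.628,.084),.031);print(o['tcp_pos'])
cv2.imwrite('pics/pbar.png',I[:,:,::-1])"
```

```text
tool shift mm [-0.2  0.2 29.3] yaw of tool y 51.7
[0.62777154 0.08395638 0.06034273]
```

View pics/pbar.png

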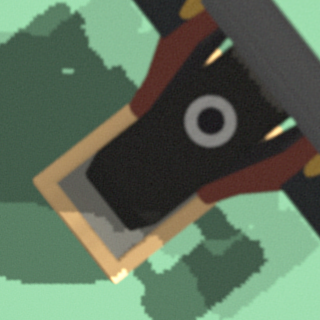

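Nest corners at (34,181) and (117,281) match the estimate within about 2 mm, and the bar is parallel to the pocket. I lower it and release.

Call:
{"op": "play_rows", "data": {"jaw": [0,0,0,0,0,0,0,50], "offset": [[0,0,10],[0,0,10],[0,0,5],[0,0,4],[0,0,1],[0,0,0],[0,0,0],[0,0,0]], "rotation": [[0,0,0],[0,0,0],[0,0,0],[0,0,0],[0,0,0],[0,0,0],[0,0,0],[0,0,0]]}}

```text
time: 6.8
tcp_pos: [0.6286, 0.0842, 0.0315]
eef_rot: [[-0.784, 0.621, 0.001], [0.621, 0.784, 0.0], [-0.0, 0.001, -1.0]]
contact_force: [-0.7, -0.9, -0.2]
gripper_width: 0.038
finger_force: 0.0
```

Call:
{"op": "play_rows", "data": {"jaw": [65,65,65,100,100,100,100,100], "offset": [[0,0,0],[0,0,0],[0,0,0],[0,0,0],[0,0,-10],[0,0,-25],[0,0,-30],[0,0,-30]], "rotation": [[0,0,0],[0,0,0],[0,0,0],[0,0,0],[0,0,0],[0,0,0],[0,0,0],[0,0,0]]}}

```text
time: 7.47
tcp_pos: [0.6278, 0.084, 0.1275]
eef_rot: [[-0.784, 0.621, -0.001], [0.621, 0.784, -0.0], [0.001, -0.001, -1.0]]
contact_force: [1.1, 0.7, 0.0]
gripper_width: 0.0857
finger_force: 0.0
```

Call:
{"op": "play_rows", "data": {"jaw": [100,100,100,100,100,100,100,100], "offset": [[-20.5,-24.6,0],[-20.5,-24.6,0],[-20.5,-24.6,0],[-20.5,-24.6,0],[-20.5,-24.6,0],[0,0,0],[0,0,0],[0,0,0]], "rotation": [[0,0,0],[0,0,0],[0,0,0],[0,0,0],[0,0,0],[0,0,0],[0,0,0],[0,0,0]]}}

```text
time: 8.13
tcp_pos: [0.6323, -0.0752, 0.1266]
eef_rot: [[-0.784, 0.621, 0.0], [0.621, 0.784, 0.001], [0.0, 0.001, -1.0]]
contact_force: [0.6, 0.1, 0.4]
gripper_width: 0.0875
finger_force: 0.0
```

```bash
python3 -c "
from h import *
mount((.632,-.076),'wL')"
```

```text
tool shift mm [-1.  -0.1 -0. ] yaw of tool y 51.61
bush [ 0.633 -0.076] rect (array([ 0.62984265, -0.07371741]), array([57.55612183, 60.64624786]), np.float32(-4.573914)) tcp [ 0.6323 -0.0752  0.1266] t 8.1333 w 0.08747348165531901
```

View pics/wL.png

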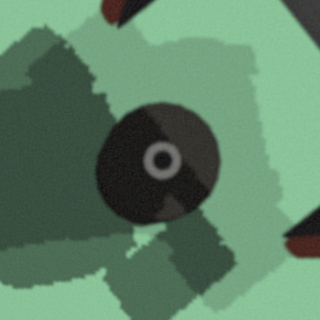

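The crop shows the black large round mount with its bush at (162,160), so the TCP is already centred. I descend and grip.

Call:
{"op": "play_rows", "data": {"jaw": [100,100,100,100,100,100,0,0], "offset": [[-1,0,20],[0,0,30],[0,0,25],[0,0,15],[0,0,10.5],[0,0,0],[0,0,0],[0,0,0]], "rotation": [[0,0,0],[0,0,0],[0,0,0],[0,0,0],[0,0,0],[0,0,0],[0,0,0],[0,0,0]]}}

```text
time: 8.85
tcp_pos: [0.6339, -0.076, 0.0268]
eef_rot: [[-0.784, 0.62, 0.002], [0.62, 0.784, 0.0], [-0.001, 0.001, -1.0]]
contact_force: [-0.7, 0.4, 0.0]
gripper_width: 0.0778
finger_force: 0.0
```

Call:
{"op": "play_rows", "data": {"jaw": [0,0,0,0,0,0,0,0], "offset": [[0,0,0],[0,0,0],[0,0,0],[0,0,0],[0,0,0],[0,0,0],[0,0,-10],[0,0,-15]], "rotation": [[0,0,0],[0,0,0],[0,0,0],[0,0,0],[0,0,0],[0,0,0],[0,0,0],[0,0,0]]}}

```text
time: 9.52
tcp_pos: [0.6316, -0.0764, 0.0498]
eef_rot: [[-0.784, 0.621, -0.003], [0.621, 0.784, 0.0], [0.003, -0.002, -1.0]]
contact_force: [-0.1, -0.7, -2.0]
gripper_width: 0.0595
finger_force: 25.0
```

Call:
{"op": "play_rows", "data": {"jaw": [0,0,0,0,0,0,0,0], "offset": [[0,0,-30],[0,0,-30],[32.9,13.6,0],[32.9,13.6,0],[32.9,13.6,0],[32.9,13.6,0],[32.9,13.6,0],[32.9,13.6,0]], "rotation": [[0,0,0],[0,0,0],[0,0,0],[0,0,0],[0,0,0],[0,0,0],[0,0,0],[0,0,0]]}}

```text
time: 10.18
tcp_pos: [0.5277, 0.1112, 0.1111]
eef_rot: [[-0.784, 0.621, -0.0], [0.621, 0.784, 0.0], [0.0, 0.0, -1.0]]
contact_force: [0.2, -0.4, -1.8]
gripper_width: 0.0592
finger_force: 25.0
```

Call:
{"op": "play_rows", "data": {"jaw": [0,0,0,0,0,0,0,0], "offset": [[32.9,13.6,0],[32.9,13.6,0],[32.9,13.6,0],[32.9,13.6,0],[0,0,25],[0,0,20],[0,0,0],[0,0,0]], "rotation": [[0,0,0],[0,0,0],[0,0,0],[0,0,0],[0,0,0],[0,0,0],[0,0,0],[0,0,0]]}}

```text
time: 10.85
tcp_pos: [0.4589, 0.2337, 0.0654]
eef_rot: [[-0.784, 0.621, -0.002], [0.621, 0.784, -0.002], [0.001, -0.002, -1.0]]
contact_force: [-0.1, -0.1, -0.8]
gripper_width: 0.0597
finger_force: 25.0
```

```bash
python3 -c "
from h import *
o,I=ortho((.459,.235),.012)
goal(o,(.459,.235),.031);print(o['tcp_pos'],o['gripper_width'])
cv2.imwrite('pics/pL.png',I[:,:,::-1])"
```

```text
tool shift mm [ 0.7  1.1 34.4] yaw of tool y 51.6
[0.45893573 0.23374098 0.06540213] 0.059749048504577844
```

View pics/pL.png

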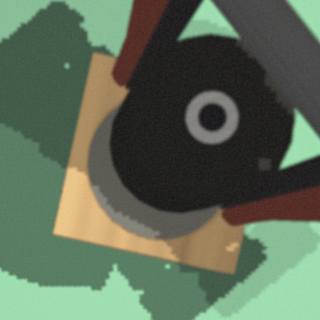

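Corners at (53,235), (237,274) and (94,52) put the nest centre about 2 mm from the TCP. I shift by that, lower and release.

Call:
{"op": "play_rows", "data": {"jaw": [0,0,0,0,0,0,0,50], "offset": [[0,2.5,10],[0,0,10],[0,0,8],[0,0,5],[0,0,1],[0,0,0],[0,0,0],[0,0,0]], "rotation": [[0,0,0],[0,0,0],[0,0,0],[0,0,0],[0,0,0],[0,0,0],[0,0,0],[0,0,0]]}}

```text
time: 11.57
tcp_pos: [0.4613, 0.2364, 0.0318]
eef_rot: [[-0.784, 0.621, 0.0], [0.621, 0.784, 0.0], [-0.0, 0.0, -1.0]]
contact_force: [-0.2, -0.5, -2.0]
gripper_width: 0.0594
finger_force: 25.0
```

Call:
{"op": "play_rows", "data": {"jaw": [100,100,100,100,100,100,100,100], "offset": [[0,0,0],[0,0,0],[0,0,0],[0,0,0],[0,0,-10],[0,0,-25],[0,0,-30],[0,0,-30]], "rotation": [[0,0,0],[0,0,0],[0,0,0],[0,0,0],[0,0,0],[0,0,0],[0,0,0],[0,0,0]]}}

```text
time: 12.23
tcp_pos: [0.4608, 0.2359, 0.1281]
eef_rot: [[-0.784, 0.621, -0.001], [0.621, 0.784, -0.001], [0.0, -0.001, -1.0]]
contact_force: [-0.1, 1.3, -0.5]
gripper_width: 0.0881
finger_force: 0.0
```

Call:
{"op": "play_rows", "data": {"jaw": [100,100,100,100,100,100,100,100], "offset": [[-30.3,-19.3,0],[-30.3,-19.3,0],[-30.3,-19.3,0],[-30.3,-19.3,0],[-30.3,-19.3,0],[-30.3,-19.3,0],[-30.3,-19.3,0],[-30.3,-19.3,0]], "rotation": [[0,0,0],[0,0,0],[0,0,0],[0,0,0],[0,0,0],[0,0,0],[0,0,0],[0,0,0]]}}

```text
time: 12.9
tcp_pos: [0.5557, -0.0369, 0.1277]
eef_rot: [[-0.784, 0.621, 0.001], [0.621, 0.784, 0.0], [-0.0, 0.001, -1.0]]
contact_force: [1.3, 0.5, 0.1]
gripper_width: 0.0879
finger_force: 0.0
```

Call:
{"op": "play_rows", "data": {"jaw": [100,100,100,100,100,100,100,100], "offset": [[-30.3,-19.3,0],[-30.3,-19.3,0],[-30.3,-19.3,0],[-30.3,-19.3,0],[-30.3,-19.3,0],[-30.3,-19.3,0],[0,0,0],[0,0,0]], "rotation": [[0,0,0],[0,0,0],[0,0,0],[0,0,0],[0,0,0],[0,0,0],[0,0,0],[0,0,0]]}}

```text
time: 13.57
tcp_pos: [0.6253, -0.2418, 0.127]
eef_rot: [[-0.781, 0.624, -0.0], [0.624, 0.781, -0.001], [-0.001, -0.001, -1.0]]
contact_force: [-0.4, 0.5, 0.1]
gripper_width: 0.0878
finger_force: 0.0
```

```bash
python3 -c "
from h import *
mount((.626,-.239),'wS')"
```

```text
tool shift mm [ 1.5  3.1 -0. ] yaw of tool y 51.38
bush [ 0.6261 -0.2385] rect (array([ 0.62263458, -0.23592307]), array([37.44226456, 43.95999146]), np.float32(-33.69008)) tcp [ 0.6253 -0.2418  0.127 ] t 13.5667 w 0.08783593531066569
```

View pics/wS.png

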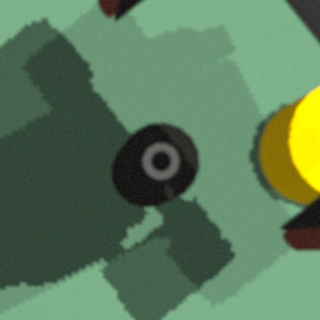

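The crop shows the small black mount with its bush at (161,161). The yellow look-alike, right edge around (300,150), is clear of the fingers. I descend and grip.

Call:
{"op": "play_rows", "data": {"jaw": [100,100,100,100,100,100,0,0], "offset": [[1.5,3,20],[0,0,30],[0,0,25],[0,0,15],[0,0,11],[0,0,0],[0,0,0],[0,0,0]], "rotation": [[0,0,0],[0,0,0],[0,0,0],[0,0,0],[0,0,0],[0,0,0],[0,0,0],[0,0,0]]}}

```text
time: 14.28
tcp_pos: [0.6274, -0.2352, 0.0271]
eef_rot: [[-0.784, 0.62, 0.002], [0.62, 0.784, -0.0], [-0.002, 0.001, -1.0]]
contact_force: [1.0, -0.2, -0.2]
gripper_width: 0.0779
finger_force: 0.0
```

Call:
{"op": "play_rows", "data": {"jaw": [0,0,0,0,0,0,0,0], "offset": [[0,0,0],[0,0,0],[0,0,0],[0,0,0],[0,0,0],[0,0,0],[0,0,0],[0,0,0]], "rotation": [[0,0,0],[0,0,0],[0,0,0],[0,0,0],[0,0,0],[0,0,0],[0,0,0],[0,0,0]]}}

```text
time: 14.95
tcp_pos: [0.6265, -0.2358, 0.0258]
eef_rot: [[-0.784, 0.621, 0.0], [0.621, 0.784, -0.0], [-0.0, -0.0, -1.0]]
contact_force: [-1.2, -0.5, 2.0]
gripper_width: 0.0393
finger_force: 25.0
```

Call:
{"op": "play_rows", "data": {"jaw": [0,0,0,0,0,0,0,0], "offset": [[0,0,-15],[0,0,-35],[0,0,-35],[31.7,15.2,0],[31.7,15.2,0],[31.7,15.2,0],[31.7,15.2,0],[31.7,15.2,0]], "rotation": [[0,0,0],[0,0,0],[0,0,0],[0,0,0],[0,0,0],[0,0,0],[0,0,0],[0,0,0]]}}

```text
time: 15.62
tcp_pos: [0.5484, -0.0761, 0.1105]
eef_rot: [[-0.784, 0.621, -0.0], [0.621, 0.784, 0.0], [0.0, 0.0, -1.0]]
contact_force: [0.7, 0.4, -0.4]
gripper_width: 0.0398
finger_force: 25.0
```

Call:
{"op": "play_rows", "data": {"jaw": [0,0,0,0,0,0,0,0], "offset": [[31.7,15.2,0],[31.7,15.2,0],[31.7,15.2,0],[31.7,15.2,0],[31.7,15.2,0],[0,0,25],[0,0,20],[0,0,0]], "rotation": [[0,0,0],[0,0,0],[0,0,0],[0,0,0],[0,0,0],[0,0,0],[0,0,0],[0,0,0]]}}

```text
time: 16.28
tcp_pos: [0.4701, 0.081, 0.0631]
eef_rot: [[-0.785, 0.619, -0.004], [0.619, 0.785, -0.001], [0.003, -0.004, -1.0]]
contact_force: [-0.2, -0.5, -1.0]
gripper_width: 0.0394
finger_force: 25.0
```

```bash
python3 -c "
from h import *
o,I=ortho((.473,.079),.012)
goal(o,(.473,.079),.031);print(o['tcp_pos'],o['gripper_width'])
cv2.imwrite('pics/pS.png',I[:,:,::-1])"
```

```text
tool shift mm [-3.6  0.3 32.1] yaw of tool y 51.75
[0.4701108  0.08104586 0.0630705 ] 0.03941945343942984
```

View pics/pS.png

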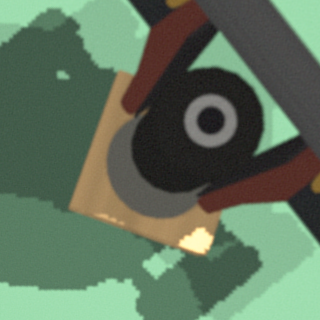

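Nest centre is near (162,163), about 2 mm off, so I nudge, lower and release.

Call:
{"op": "play_rows", "data": {"jaw": [0,0,0,0,0,0,0,50], "offset": [[-1.5,1,10],[0,0,10],[0,0,7],[0,0,5],[0,0,1],[0,0,0],[0,0,0],[0,0,0]], "rotation": [[0,0,0],[0,0,0],[0,0,0],[0,0,0],[0,0,0],[0,0,0],[0,0,0],[0,0,0]]}}

```text
time: 17.0
tcp_pos: [0.4746, 0.0802, 0.033]
eef_rot: [[-0.784, 0.621, 0.001], [0.621, 0.784, 0.0], [-0.0, 0.001, -1.0]]
contact_force: [-0.5, 0.8, 0.8]
gripper_width: 0.043
finger_force: 0.0
```

Call:
{"op": "play_rows", "data": {"jaw": [70,70,70,100,100,100,100,100], "offset": [[0,0,0],[0,0,0],[0,0,0],[0,0,0],[0,0,-10],[0,0,-25],[0,0,-30],[0,0,-30]], "rotation": [[0,0,0],[0,0,0],[0,0,0],[0,0,0],[0,0,0],[0,0,0],[0,0,0],[0,0,0]]}}

```text
time: 17.67
tcp_pos: [0.4737, 0.0799, 0.1291]
eef_rot: [[-0.784, 0.621, -0.001], [0.621, 0.784, -0.001], [0.0, -0.001, -1.0]]
contact_force: [0.3, -0.2, -0.3]
gripper_width: 0.0875
finger_force: 0.0
```

Call:
{"op": "play_rows", "data": {"jaw": [100,100,100,100,100,100,100,100], "offset": [[-19.6,-26.9,0],[-19.6,-26.9,0],[-19.6,-26.9,0],[-19.6,-26.9,0],[-19.6,-26.9,0],[0,0,0],[0,0,0],[0,0,0]], "rotation": [[0,0,0],[0,0,0],[0,0,0],[0,0,0],[0,0,0],[0,0,-7],[0,0,-7],[0,0,-7]]}}

```text
time: 18.33
tcp_pos: [0.4674, -0.0869, 0.1284]
eef_rot: [[-0.956, 0.295, 0.0], [0.295, 0.956, -0.0], [-0.0, 0.0, -1.0]]
contact_force: [-0.9, 1.3, -0.0]
gripper_width: 0.0879
finger_force: 0.0
```

Call:
{"op": "play_rows", "data": {"jaw": [100,100,100,100,100,100,100,100], "offset": [[0,0,0],[0,0,0],[0,0,0],[0,0,0],[0,0,0],[0,0,0],[0,0,0],[0,0,0]], "rotation": [[0,0,-6.5],[0,0,-6.5],[0,0,0],[0,0,0],[0,0,0],[0,0,0],[0,0,0],[0,0,0]]}}

```text
time: 19.0
tcp_pos: [0.4675, -0.0859, 0.1277]
eef_rot: [[-0.997, 0.077, -0.0], [0.077, 0.997, -0.0], [0.0, -0.0, -1.0]]
contact_force: [0.1, 0.6, 1.2]
gripper_width: 0.0878
finger_force: 0.0
```

```bash
python3 -c "
from h import *
mount((.467,-.086),'wQ')"
```

```text
tool shift mm [-1.9  0.5 -0. ] yaw of tool y 85.57
bush [ 0.4695 -0.0855] rect (array([ 0.4636915 , -0.08514963]), array([51.76673889, 55.71990967]), np.float32(-7.3264027)) tcp [ 0.4675 -0.0859  0.1277] t 19.0 w 0.08781668859529947
```

View pics/wQ.png

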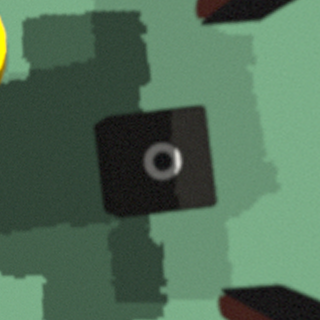

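The crop shows the square turned about −7°, with its bush at (162,161). I turn 2.5°, descend and grip.

Call:
{"op": "play_rows", "data": {"jaw": [100,100,100,100,100,100,0,0], "offset": [[-0.7,0.4,20],[0,0,30],[0,0,25],[0,0,15],[0,0,11.5],[0,0,0],[0,0,0],[0,0,0]], "rotation": [[0,0,2.5],[0,0,0],[0,0,0],[0,0,0],[0,0,0],[0,0,0],[0,0,0],[0,0,0]]}}

```text
time: 19.72
tcp_pos: [0.4687, -0.0858, 0.0267]
eef_rot: [[-0.993, 0.12, 0.001], [0.12, 0.993, -0.0], [-0.001, -0.0, -1.0]]
contact_force: [0.3, 0.4, -0.0]
gripper_width: 0.0779
finger_force: 0.0
```

Call:
{"op": "play_rows", "data": {"jaw": [0,0,0,0,0,0,0,0], "offset": [[0,0,0],[0,0,0],[0,0,0],[0,0,0],[0,0,0],[0,0,0],[0,0,-10],[0,0,-15]], "rotation": [[0,0,0],[0,0,0],[0,0,0],[0,0,0],[0,0,0],[0,0,0],[0,0,0],[0,0,0]]}}

```text
time: 20.38
tcp_pos: [0.467, -0.0856, 0.0507]
eef_rot: [[-0.993, 0.12, -0.003], [0.12, 0.993, 0.0], [0.003, -0.0, -1.0]]
contact_force: [0.5, -0.1, -1.5]
gripper_width: 0.0518
finger_force: 25.0
```

Call:
{"op": "play_rows", "data": {"jaw": [0,0,0,0,0,0,0,0], "offset": [[0,0,-20],[-5.1,-29,0],[-5.1,-29,0],[-5.1,-29,0],[-5.1,-29,0],[-5.1,-29,0],[0,0,5],[0,0,0]], "rotation": [[0,0,0],[0,0,0],[0,0,0],[0,0,0],[0,0,0],[0,0,0],[0,0,-6.5],[0,0,0]]}}

```text
time: 21.05
tcp_pos: [0.4753, -0.2346, 0.066]
eef_rot: [[-1.0, 0.005, -0.001], [0.005, 1.0, -0.0], [0.001, -0.0, -1.0]]
contact_force: [0.1, 0.7, -1.7]
gripper_width: 0.0517
finger_force: 25.0
```

```bash
python3 -c "
from h import *
o,I=ortho((.476,-.233),.012)
goal(o,(.476,-.233),.031);print(o['tcp_pos'],o['gripper_width'])
cv2.imwrite('pics/pQ.png',I[:,:,::-1])"
```

```text
tool shift mm [-0.8  1.6 35. ] yaw of tool y 89.69
[ 0.47526722 -0.23458632  0.06599914] 0.051671916275324456
```

View pics/pQ.png

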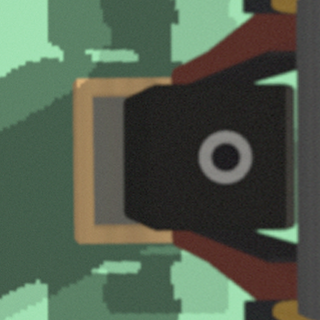

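The plate spans rows 79–243 with its left edge at column 75, so the nest centre is about (0.475, −0.2327). The square is parallel to it. I lower and release.

Call:
{"op": "play_rows", "data": {"jaw": [0,0,0,0,0,0,0,50], "offset": [[0,1.2,10],[0,0,10],[0,0,8],[0,0,6],[0,0,1],[0,0,0],[0,0,0],[0,0,0]], "rotation": [[0,0,0],[0,0,0],[0,0,0],[0,0,0],[0,0,0],[0,0,0],[0,0,0],[0,0,0]]}}

```text
time: 21.77
tcp_pos: [0.4762, -0.2313, 0.0308]
eef_rot: [[-1.0, 0.007, -0.0], [0.007, 1.0, -0.0], [0.0, -0.0, -1.0]]
contact_force: [0.2, -0.0, -1.2]
gripper_width: 0.052
finger_force: 25.0
```

Call:
{"op": "play_rows", "data": {"jaw": [80,80,80,100,100,100,100,100], "offset": [[0,0,0],[0,0,0],[0,0,0],[0,0,0],[0,0,-10],[0,0,-25],[0,0,-35],[0,0,-35]], "rotation": [[0,0,0],[0,0,0],[0,0,0],[0,0,0],[0,0,0],[0,0,0],[0,0,0],[0,0,0]]}}

```text
time: 22.43
tcp_pos: [0.4754, -0.2314, 0.1375]
eef_rot: [[-1.0, 0.007, -0.002], [0.007, 1.0, 0.0], [0.002, 0.0, -1.0]]
contact_force: [0.6, -0.6, -0.4]
gripper_width: 0.0877
finger_force: 0.0
```

Call:
{"op": "play_rows", "data": {"jaw": [100,100,100,100,100,100,100,100], "offset": [[30,0,-20],[30,0,-20],[30,0,-20],[0,0,0],[0,0,0],[0,0,0],[0,0,0],[0,0,0]], "rotation": [[0,0,0],[0,0,0],[0,0,0],[0,0,0],[0,0,0],[0,0,0],[0,0,0],[0,0,0]]}}

```text
time: 23.1
tcp_pos: [0.3867, -0.2305, 0.1954]
eef_rot: [[-1.0, 0.006, -0.001], [0.006, 1.0, 0.0], [0.001, 0.0, -1.0]]
contact_force: [-0.0, -0.1, 0.2]
gripper_width: 0.0875
finger_force: 0.0
```

```bash
python3 - <<'E'
from h import *
p=snapshot("top"); q=snapshot("scene")
K,R,t=np.array(p["mtx"]),np.array(p["R"]),np.array(p["t"])
a=p["image"][110:310,90:470]; a=cv2.resize(a,None,fx=2.1,fy=2.1,interpolation=cv2.INTER_CUBIC)
cv2.imwrite("pics/end_top.png",a[:,:,::-1])
b=cv2.resize(q["image"][150:260,150:450],None,fx=2.6,fy=2.6,interpolation=cv2.INTER_CUBIC); cv2.imwrite("pics/end_scene.png",b[:,:,::-1])
I=p["image"].astype(int)
for n,c in dict(B=(.628,.084),L=(.4605,.236),S=(.4735,.080),Q=(.4757,-.2328)).items():
    u,v=proj([*c,.038],K,R,t); u,v=int(round(u)),int(round(v))
    yy,xx=np.mgrid[v-6:v+7,u-6:u+7]; w=np.clip(I[v-6:v+7,u-6:u+7].min(2)-75.,0,None)
    w[np.hypot(xx-u,yy-v)>6]=0
    e=ray(((xx*w).sum()/w.sum(),(yy*w).sum()/w.sum()),K,R,t,.038)[:2]-c
    print(n,(e*1000).round(1))
E
```

```text
B [0.1 0.4]
L [-0.7  1.2]
S [ 1.4 -0.7]
Q [-0.8  1.2]
```

View pics/end_top.png

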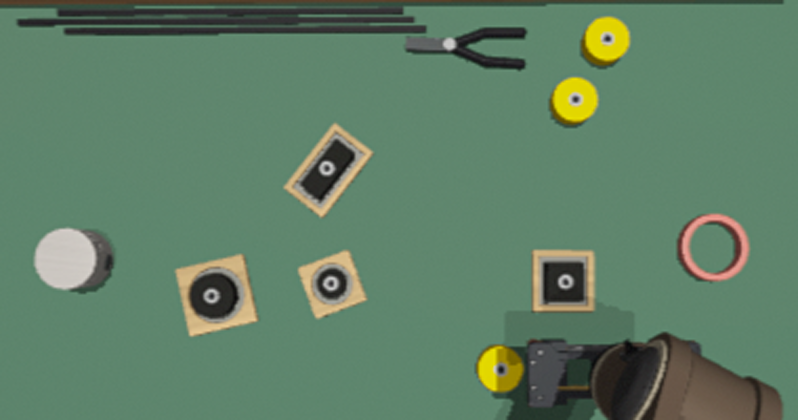

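View pics/end_scene.png

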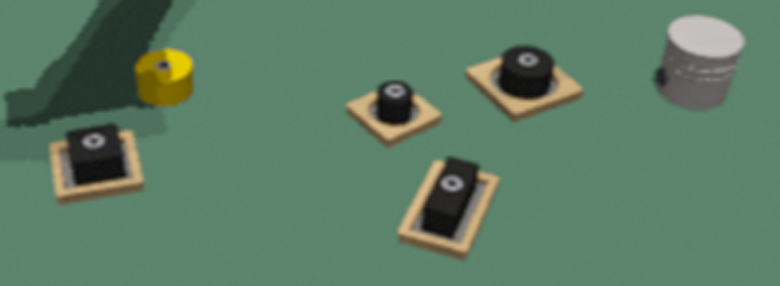

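All four mounts sit flat in their own pockets, with the bush centres within about 1.5 mm of the nest centres. The piston, tape and yellow look-alikes are where they were.

```bash
python3 -c "
from plant import manip
print(manip.finish_job())"
```

```text
the job is handed in; nothing more can be done
None
```

The job is handed in: all four mounts lie flat and released in their matching nests, within about 1.5 mm of centre by the last picture, with the piston and tape roll not moved (no verdict was returned).

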